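# Hold the interlock reset pair until the release tab has run across

## Robot

A 7-joint arm with a two-finger parallel gripper is mounted at the origin on a cart in front of the work surface, level with it; the furniture and walls round the work are solid. World frame = base frame: x ahead of the robot, y to its left, z up, the work surface at z = 0. Lengths are in m, angles in rad, forces in N, time in s.
With the tool pointing down it reaches from about 0.425 to 0.925 m from the base axis. Payload 6.8 kg.
Tool frame: the origin (TCP) lies at the very end of the fingers, on their centre line; the grasp point (between the pads) lies grasp_offset behind it (grasp_offset is the distance from the TCP to the grasp point, in m); z points along the fingers, y is the direction in which the jaws open and shut (so a half turn about z gives the same grasp; the last joint's range is limited). The gripper opens to 85 mm and grips with 20 to 120 N. Pads are 22 mm wide; open, the fingers measure 114 mm over their backs; the gripper's body (76 mm by 85 mm) begins 54 mm behind the grasp point. The pads swing forward as they close: fully open they stand 13 mm farther back than shut.
Start: joints at [1.002, 0.477, 0.022, 1.555, -0.011, 1.109, -0.083], TCP at [0.3, -0.605, 0.2] pointing down, gripper open.
Joint ranges: [-2.96, 2.96], [-0.34, 2.1], [-1.41, 1.46], [0.24, 2.44], [-1.37, 4.51], [0.17, 1.92], [-2.96, 2.96]. Speed limits (rad/s): [2.39, 2.39, 3.14, 3.14, 3.14, 3.14, 3.14].

## Interface

Orientations are given as a unit quaternion [w, x, y, z].
In Python, from station import * gives the robot as it stands.
- The arm moves only by the shell command python3 -m handwheel 'ROWS' [FORCE]. ROWS is JSON, one flat list of numbers, 7 for each row, row after row: the shift along the world's x, y, z in cm, then the turn, a rotation vector about the world's x, y, z in degrees, then the opening, from 0 (shut) to 1 (fully open). In form: [tx, ty, tz, ax, ay, az, fingers, tx, ty, tz, ax, ay, az, fingers, ...]. A call has 1 to 8 rows; each row is the pose to reach, as a shift and turn from the pose measured when the call began; what a row does not reach only later rows make up. A row lasts 1/12 s, in which the tool goes at most 41.7 mm and 7.16 degrees, less where a joint would pass 70% of its speed; a pose out of reach is approached as far as the arm can. A call with a gripper value outside its range is refused whole. The fingers move at their own pace and stop on an object; FORCE is the grip in N (left out, the last holds). Time passes only in rows, so rows that repeat a pose let the fingers close. It gives the time, the measured TCP pose, the force and the opening at its end, in the units of the state.
- get_obs(): the state, without advancing time (a new reading comes with each control period).
- read_camera(name): name is "scene" or "top" or "wrist"; returns the picture (384x512x3 uint8, red, green, blue); there is no depth.
- camera_info(name): a dict with "fx", "fy", "cx", "cy" (pixels), "R" (3x3) and "t" (3): a world point X has camera coordinates R X + t; the wrist camera has in their place "mount" (4x4, takes a point from camera to tool coordinates, whose origin is the TCP and whose axes are the flange's). Camera axes: x right, y down, z forward; pixel columns grow to the right and rows downward; lengths in m; the calibration is good to about 2 mm. A picture is of the moment at which its call begins: read the wrist's pose just before it. camera_info takes no time and is no camera call.
- hand_in(): hands the job in, once; it reports no verdict.
The state is a dict: "t": time; "q": joint angles; "joint_vel": joint speeds; "joint_torque": joint torques, N m; "eef_pos": TCP position; "tool_rot": TCP orientation; "contact_force": force on the tool from outside, world axes, zero at the start; "torque": the same for the moment, N m; "gripper_width": opening from 0.0 (shut) to 1.0 (fully open).
Only numpy, scipy, OpenCV 4.12 (cv2) and the standard library are available. Lean on these libraries where they do the work, as an engineer would, in place of code of your own. Each camera call takes 0.05 s, during which the arm holds its last target. There are 200 camera calls.

## Task

Reset the grey interlock box: with one fingertip on each of its two large round buttons, press both fully down together and keep them down until the ribbed metal tab on top of the box has run all the way across its slot, then let both buttons come up again. Do not press the small button between them, only touch the box (do not pick it up or shove it about), and leave the things around it where they are.

Things in the scene. Friction and masses are not known exactly. Their poses are not given: they have to be found in the camera images.
- reset_box: Loose grey plastic box, 120 (x) x 130 (y) x 46 mm high, 0.6 to 1.2 kg, standing flat on rubber feet, with an aluminium top panel. Origin: centre of its underside; x points to the edge with the slot and tab, y along the line from the right large button to the left one, z up.
- left_button (a joint): Left large round black button (24 mm across, in a 30 mm steel ring), at x -25, y +28 mm in the frame of the reset box. Value 0 m up, 0.006 m fully down (at a stop); counts as down beyond 0.0045 m. Sprung: about 1.5 N to start and 4.5 N fully down, plus up to 4 N of friction from the latch inside while the release tab is still held.
- right_button (a joint): Right large round black button, the same as the left one, at x -25, y -28 mm in the frame of the reset box. Value 0 m up, 0.006 m fully down. Sprung: about 1.5 N to start and 4.5 N fully down, plus up to 4 N of friction from the latch inside while the release tab is still held.
- left_button_top (a point): Centre of the left large button's flat top, 15 mm above the box's top panel and 61 mm above the worktop when up, 55 mm when fully down. Its axes are parallel to the box's.
- right_button_top (a point): Centre of the right large button's flat top, likewise. The two large buttons are 56 mm apart centre to centre, 32 mm between near edges: finger inner faces 45 to 50 mm apart suit both.
- test_button (a joint): Small round black button (12 mm across) midway between the large ones, its top only 8 mm above the box's top panel (54 mm above the worktop). Not to be pressed. Value 0 m up, 0.004 m fully down.
- release_slide (a joint): Sprung ribbed metal tab in the slot on top of the box. Locked at 0 m while either large button is up. While both are down it runs by itself along the box's -y to 0.020 m, its end stop, in about 2 s; it halts if they are let go early and runs on when both are pressed again. Once across it stays there.
- slide_tab (a point): Middle of the top of the tab (7 x 24 mm, standing 11 mm above the top panel, 57 mm above the worktop), at x +35 mm in the frame of the reset box, y +10 mm at the start and -10 mm when it has run across.
- beaker: Small clear 50 ml beaker, 45 mm across, 60 mm high, standing beside the box; origin at the centre of its underside. Bystander.
- vial: Glass vial with black cap, 27 mm across, 59 mm high, standing beside the box; origin at the centre of its underside. Bystander.
- tin: Small flat grey tin, 49 x 69 x 20 mm, lying beside the box; origin at the centre of its underside. Bystander.
- driver: Screwdriver with red handle, 174 mm long, 24 mm thick, lying in front of the box (on the side of the buttons); origin under its middle. Bystander.
There are look-alikes about, which are no part of the job. Of the things like the reset_box, leave any that is blue or red; of the rest the larger one is meant.

How it is judged:
On the way, in this order (a step that is already met when the one before it is completed fails the run):
1. both large buttons are down together (value of joint each of left_button, right_button above 0.0045 m), for 0.2 s.
2. the tab has run across while both buttons are still down (all of step 1 and value of joint release_slide above 0.0185 m), for 0.2 s.
At the end, for the whole second after the job is handed in: Both large buttons are up again (within 1 mm), the tab is at the far end of its slot (at least 18.5 of 20 mm), the box stands flat and at rest within 30 mm of where it stood, and beaker, vial, tin and screwdriver are within 20 mm of where they stood (value of joint each of left_button, right_button below 0.001 m and value of joint release_slide above 0.0185 m and linear speed of reset_box below 0.01 m/s and distance of reset_box from where it was at the start of the episode below 0.03 m and angle between reset_box's own z axis and vertical below 0.05 rad and distance of each of beaker, vial, tin, driver from where it was at the start of the episode below 0.02 m); the robot touches nothing.
It fails at once if the small middle button is pressed (value of joint test_button above 0.0015 m).
It fails at once if the reset box is lifted or tipped (height (world z) of reset_box above 0.008 m or angle between reset_box's own z axis and vertical above 0.1 rad).
It fails at once if the reset box is shoved more than 30 mm (distance of reset_box from where it was at the start of the episode above 0.03 m).
It fails at once if the beaker, vial, tin or screwdriver is knocked, pushed or lifted (moved more than 20 mm) (distance of any of beaker, vial, tin, driver from where it was at the start of the episode above 0.02 m).
It also fails if it takes over 38 s, if anything falls off the work surface, if the arm or the gripper's body presses on something with over 40 N, if the wrist force passes 120 N, or if a joint passes its speed limit or range.

## Working session

There is one attempt and no reset: what is moved stays moved. The work goes in short steps, Python scripts to look and compute and a shell command to move; the robot and the scene stay as the last step left them, time stands still between calls to the robot, and variables do not carry over. Pictures are saved under pics/ and viewed, on a budget of 10 in all, crops included, one or two more only if the job needs it, and the job is handed in when it is done.

```bash
mkdir -p pics; ls; python3 - <<'E'
from station import *
import cv2,numpy as np
o=get_obs();print({k:np.round(v,3).tolist() for k,v in o.items()})
for n in("scene","top"):
    im=read_camera(n);cv2.imwrite(f"pics/{n}0.png",im[...,::-1]);c=camera_info(n);print(n,c)
print(camera_info("wrist"))
E
```

```text
pics
{'t': 0.0, 'q': [1.002, 0.478, 0.022, 1.556, -0.012, 1.109, -0.083], 'joint_vel': [0.0, -0.001, 0.001, 0.0, 0.0, -0.002, -0.001], 'joint_torque': [0.0, -59.647, 1.608, -28.121, 0.013, 0.009, 0.0], 'eef_pos': [0.3, -0.604, 0.199], 'tool_rot': [-0.001, 0.974, 0.228, -0.0], 'contact_force': [-0.929, 0.628, -0.056], 'torque': [-0.004, 0.005, -0.013], 'gripper_width': 1.005}
scene {'fx': 449.73792285933206, 'fy': 449.73792285933206, 'cx': 256.6262938679542, 'cy': 196.35345308207795, 'R': array([[-0.53490101, -0.84465212, -0.02106455],
       [-0.53393766,  0.35724358, -0.76634692],
       [ 0.65482172, -0.39867258, -0.64208152]]), 't': array([0.28233744, 0.35143284, 0.80382252])}
top {'fx': 417.85665031225665, 'fy': 417.85665031225665, 'cx': 261.00576534513795, 'cy': 184.5546139532101, 'R': array([[-0.01275344, -0.99980368,  0.01516383],
       [-0.9916123 ,  0.0106954 , -0.1288047 ],
       [ 0.12861723, -0.01667934, -0.99155404]]), 't': array([-0.03285205,  0.55083922,  1.10555109])}
{'fx': 311.8905188400241, 'fy': 311.8905188400241, 'cx': 252.33617210220743, 'cy': 185.55518223203967, 'mount': array([[-9.00646226e-04, -9.50297381e-01, -3.11342380e-01,
         8.04217071e-02],
       [ 9.99999231e-01, -5.90596472e-04, -1.09012866e-03,
        -3.49755500e-04],
       [ 8.52068703e-04, -3.11343122e-01,  9.50297182e-01,
        -1.74064292e-01],
       [ 0.00000000e+00,  0.00000000e+00,  0.00000000e+00,
         1.00000000e+00]])}
```

View pics/top0.png

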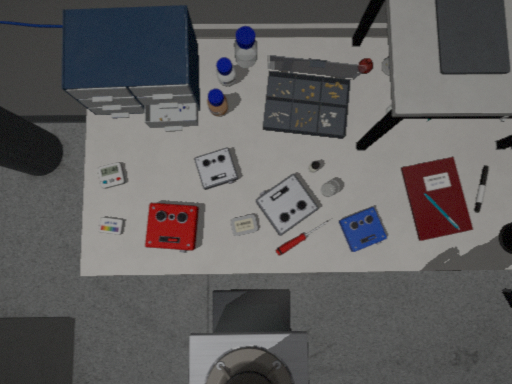

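View pics/scene0.png

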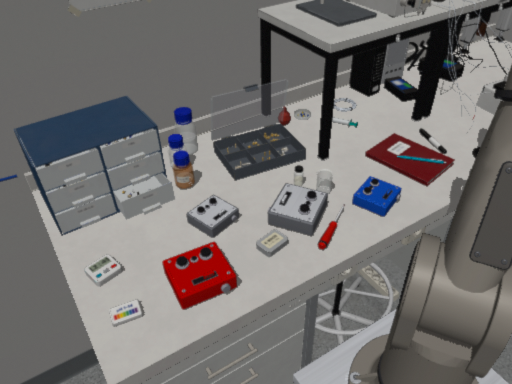

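Candidates (top picture): large grey box (288,205), smaller grey box (216,168), red box (172,227), blue box (363,229). By the description the large grey one is meant. I'll check it in a close crop and measure it.

```bash
cat > h.py <<'E'
import numpy as np,cv2
from station import *
from scipy.spatial.transform import Rotation as Ro
def cast(n,uv,z,obs=None):
    c=camera_info(n);d=np.array([(uv[0]-c['cx'])/c['fx'],(uv[1]-c['cy'])/c['fy'],1])
    if n=="wrist":
        M=c['mount'];w,x,y,zz=obs['tool_rot'];R=Ro.from_quat([x,y,zz,w]).as_matrix()
        o=R@M[:3,3]+obs['eef_pos'];d=R@M[:3,:3]@d
    else: o=-c['R'].T@c['t'];d=c['R'].T@d
    return o+d*(z-o[2])/d[2]
def dark(im,box,thr=60,lo=10):
    x0,y0,x1,y1=box;m=(im[y0:y1,x0:x1].max(2)<thr).astype(np.uint8)
    n,l,s,c=cv2.connectedComponentsWithStats(m)
    return [(c[i]+[x0,y0],s[i,4]) for i in range(1,n) if s[i,4]>=lo]
E
python3 - <<'E'
from h import *
for n,b,box in(("top",(250,165,350,265),(262,175,315,235)),("scene",(255,165,345,255),(270,180,330,235))):
    im=cv2.imread(f"pics/{n}0.png")
    cv2.imwrite(f"pics/{n}c.png",cv2.resize(im[b[1]:b[3],b[0]:b[2]],None,fx=6,fy=6,interpolation=cv2.INTER_CUBIC))
    for c,a in dark(im,box): print(n,c,a,cast(n,c,.061).round(4),cast(n,c,.046).round(4))
a=cv2.imread("pics/topc.png")
E
```

```text
top [283.60606061 189.96969697] 33 [ 0.5319 -0.099   0.061 ] [ 0.5337 -0.1001  0.046 ]
top [301.23636364 204.67272727] 55 [ 0.4921 -0.1452  0.061 ] [ 0.4933 -0.1469  0.046 ]
top [292.36363636 210.90909091] 11 [ 0.4758 -0.1212  0.061 ] [ 0.4768 -0.1226  0.046 ]
top [284.4137931  216.89655172] 58 [ 0.4602 -0.0998  0.061 ] [ 0.4609 -0.1008  0.046 ]
scene [311.39583333 194.22916667] 48 [ 0.4871 -0.14    0.061 ] [ 0.5009 -0.1518  0.046 ]
scene [287.35 195.4 ] 20 [ 0.5171 -0.0868  0.061 ] [ 0.5316 -0.0974  0.046 ]
scene [319.43298969 214.67010309] 97 [ 0.4154 -0.1089  0.061 ] [ 0.4278 -0.12    0.046 ]
scene [304.92063492 206.68253968] 63 [ 0.4579 -0.0975  0.061 ] [ 0.4712 -0.1084  0.046 ]
```

View pics/topc.png

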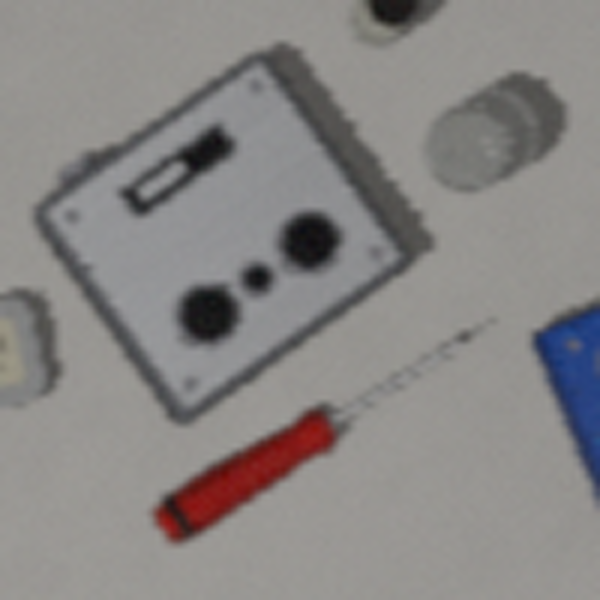

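The crop shows the large grey box. The right button is at top pixel (301.2,204.7), the left at (284.4,216.9), the small one between at (292.4,210.9), and the tab at (277,196), at the box's +y end. Buttons measure 55.5 mm apart, centre about (0.476,-0.1225). The line between them runs at -55°, and the jaw axis is now at -63.6°, so it needs a turn of +8.6°.

```bash
python3 -m handwheel '[17.6,48.2,0,0,0,8.6,0.57,17.6,48.2,0,0,0,8.6,0.57,17.6,48.2,0,0,0,8.6,0.57,17.6,48.2,0,0,0,8.6,0.57,17.6,48.2,0,0,0,8.6,0.57,17.6,48.2,0,0,0,8.6,0.57,17.6,48.2,0,0,0,8.6,0.57,17.6,48.2,0,0,0,8.6,0.57]'
```

```text
t: 0.77
eef_pos: [0.4142, -0.2893, 0.1997]
tool_rot: [-0.001, 0.954, 0.301, -0.0]
contact_force: [1.3, 0.2, 0.3]
gripper_width: 0.572
```

```bash
python3 -m handwheel '[6.2,16.7,-4,0,0,0,0.57,6.2,16.7,-4,0,0,0,0.57,6.2,16.7,-4,0,0,0,0.57,6.2,16.7,-4,0,0,0,0.57,6.2,16.7,-4,0,0,0,0.57,6.2,16.7,-4,0,0,0,0.57,6.2,16.7,-4,0,0,0,0.57,6.2,16.7,-4,0,0,0,0.57]'; python3 - <<'E'
from h import *
o=get_obs();im=read_camera("wrist");cv2.imwrite("pics/w1.png",im[...,::-1])
print(o['eef_pos'],o['tool_rot'],o['contact_force'])
for c,a in dark(im,(100,50,420,384),60,150): print(c.round(1),a,cast("wrist",c,.061,o).round(4))
E
```

```text
t: 1.43
eef_pos: [0.4757, -0.1234, 0.1596]
tool_rot: [-0.001, 0.954, 0.3, -0.001]
contact_force: [-0.6, -1.0, 0.8]
gripper_width: 0.565
[ 0.47574561 -0.12343346  0.15955957] [-6.80162565e-04  9.53902009e-01  3.00116277e-01 -8.45584986e-04] [-0.58675889 -0.99617464  0.82145257]
[394.9  99.5] 560 [ 0.5994 -0.1828  0.061 ]
[267.2 106.2] 263 [ 0.5334 -0.0977  0.061 ]
[221.2 173.5] 424 [ 0.4612 -0.0982  0.061 ]
[281.9 174. ] 439 [ 0.4925 -0.1437  0.061 ]
[248.9 324.4] 27173 [ 0.3367 -0.215   0.061 ]
```

View pics/w1.png

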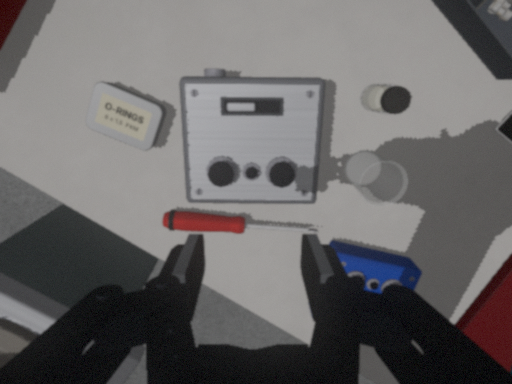

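Wrist view: buttons at (221,173.5) and (282,174), small one at (252,172), fingers symmetric about them. The wrist estimate of the centre, (0.4768,-0.121), agrees with the top one within 1.5 mm, so I'll use the mean and descend.

```bash
python3 -m handwheel '[0.1,0.2,-3,0,0,0,0.57,0.1,0.2,-6,0,0,0,0.57,0.1,0.2,-8,0,0,0,0.57,0.1,0.2,-8.8,0,0,0,0.57,0.1,0.2,-8.8,0,0,0,0.57,0.1,0.2,-8.8,0,0,0,0.57]'; python3 - <<'E'
from h import *
o=get_obs();im=read_camera("wrist");cv2.imwrite("pics/w2.png",im[...,::-1]);print(o['eef_pos'],o['contact_force'],o['gripper_width'])
E
```

```text
t: 1.98
eef_pos: [0.4769, -0.1228, 0.0722]
tool_rot: [-0.0, 0.954, 0.299, -0.001]
contact_force: [0.5, -0.6, 0.6]
gripper_width: 0.566
[ 0.47692182 -0.12284402  0.07221742] [ 0.50728306 -0.64710347  0.63515991] 0.5658677421308855
```

View pics/w2.png

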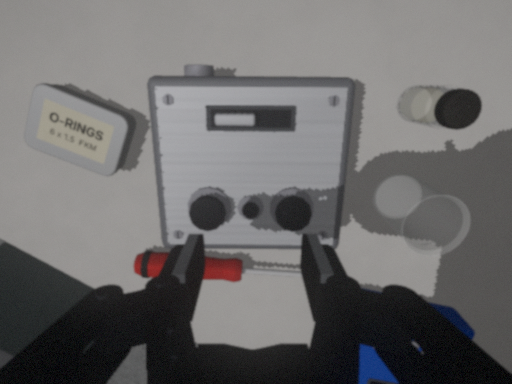

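The fingertips look further back than I expected, so I'll zoom in, with a side view beside it, before pressing.

```bash
python3 - <<'E'
from h import *
w=cv2.imread("pics/w2.png")[180:310,140:365];s=read_camera("scene")[130:260,240:350,::-1]
a=cv2.convertScaleAbs(cv2.resize(w,(520,300),interpolation=3),alpha=2.0);b=cv2.resize(s,(254,300),interpolation=3)
cv2.imwrite("pics/z2.png",np.hstack([a,b]))
M=camera_info("wrist")
def proj(p):
    c=M;m=c['mount'];q=m[:3,:3].T@(np.array(p)-m[:3,3]);return np.round([c['fx']*q[0]/q[2]+c['cx'],c['fy']*q[1]/q[2]+c['cy']],1)
for z in(0,-.006,-.012):
  for x in(.011,-.011): print(z,x,proj([x,-.024,z]),proj([x,.024,z]))
E
```

```text
0 0.011 [213.1 205.3] [293.2 205.3]
0 -0.011 [214.5 238.3] [291.7 238.2]
-0.006 0.011 [211.9 209.2] [294.4 209.1]
-0.006 -0.011 [213.4 242.9] [292.9 242.9]
-0.012 0.011 [210.5 213.2] [295.8 213.2]
-0.012 -0.011 [212.1 247.9] [294.2 247.9]
```

View pics/z2.png

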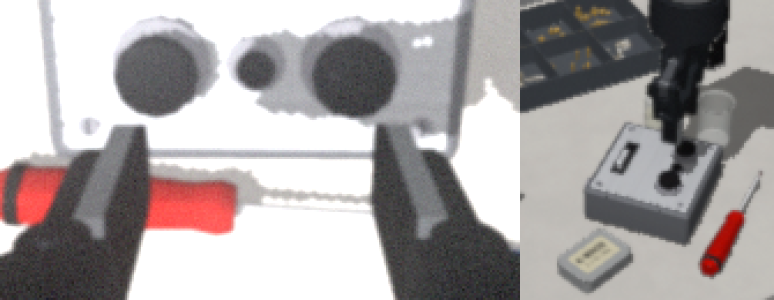

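The fingers are aligned sideways, but the tips seem to be about 35–40 mm above the buttons in both views, further back than the TCP says. I'll go down in small steps and watch the force.

```bash
python3 -m handwheel '[0,0.1,-0.4,0,0,0,0.57,0,0.1,-0.8,0,0,0,0.57,0,0.1,-0.8,0,0,0,0.57]'; python3 -m handwheel '[0,0,-0.3,0,0,0,0.57,0,0,-0.3,0,0,0,0.57]';  python3 -m handwheel '[0,0,-0.3,0,0,0,0.57,0,0,-0.3,0,0,0,0.57]'
```

```text
t: 2.33
eef_pos: [0.4779, -0.1216, 0.0651]
tool_rot: [0.0, 0.954, 0.299, 0.0]
contact_force: [0.3, 0.0, 0.3]
gripper_width: 0.569
t: 2.5
eef_pos: [0.4777, -0.1215, 0.0617]
tool_rot: [0.0, 0.954, 0.299, 0.0]
contact_force: [-0.2, 0.4, 0.6]
gripper_width: 0.573
t: 2.67
eef_pos: [0.4773, -0.1214, 0.0582]
tool_rot: [-0.0, 0.954, 0.299, -0.0]
contact_force: [-0.2, -0.1, -0.5]
gripper_width: 0.571
```

No contact at 0.058. I'll continue in small steps.

```bash
for i in 1; do python3 -m handwheel '[0,0,-0.3,0,0,0,0.57,0,0,-0.3,0,0,0,0.57]'; done; python3 -m handwheel '[0,0,-0.3,0,0,0,0.57,0,0,-0.3,0,0,0,0.57]'; python3 - <<'E'
from h import *
im=read_camera("wrist")[130:310,120:385,::-1];s=read_camera("scene")[130:260,240:350,::-1]
a=cv2.convertScaleAbs(cv2.resize(im,(520,353),interpolation=3),alpha=1.6);b=cv2.resize(s,(280,353),interpolation=3)
cv2.imwrite("pics/z3.png",np.hstack([a,b]))
E
```

```text
t: 2.83
eef_pos: [0.4769, -0.1213, 0.0546]
tool_rot: [-0.0, 0.954, 0.299, -0.0]
contact_force: [-0.6, 0.2, -0.8]
gripper_width: 0.57
t: 3.0
eef_pos: [0.4765, -0.1213, 0.0511]
tool_rot: [-0.001, 0.954, 0.299, -0.001]
contact_force: [0.2, -0.3, -0.5]
gripper_width: 0.57
```

View pics/z3.png

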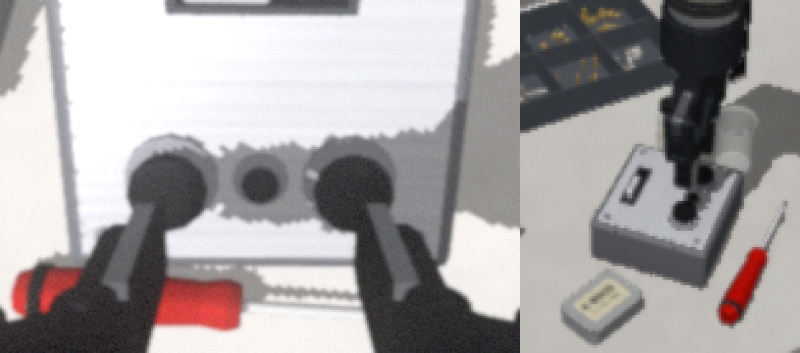

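Tips are over the buttons but still above them: triangulating the 97 px between the finger edges puts the real tips about 36 mm behind the reported TCP. I expect contact near a TCP z of 0.025.

```bash
python3 -m handwheel '[0,0,-0.4,0,0,0,0.57,0,0,-0.8,0,0,0,0.57,0,0,-1.2,0,0,0,0.57,0,0,-1.2,0,0,0,0.57]'; python3 -m handwheel '[0,0,-0.3,0,0,0,0.57,0,0,-0.3,0,0,0,0.57]'; python3 -m handwheel '[0,0,-0.3,0,0,0,0.57,0,0,-0.3,0,0,0,0.57]'; python3 - <<'E'
from h import *
im=read_camera("wrist")[130:310,120:385,::-1];s=read_camera("scene")[130:260,240:350,::-1]
a=cv2.convertScaleAbs(cv2.resize(im,(520,353),interpolation=3),alpha=1.6);b=cv2.resize(s,(280,353),interpolation=3)
cv2.imwrite("pics/z4.png",np.hstack([a,b]))
E
```

```text
t: 3.43
eef_pos: [0.4761, -0.1212, 0.0385]
tool_rot: [-0.001, 0.954, 0.299, -0.001]
contact_force: [0.3, -0.6, -0.8]
gripper_width: 0.568
t: 3.6
eef_pos: [0.4756, -0.1211, 0.0349]
tool_rot: [-0.001, 0.954, 0.299, -0.002]
contact_force: [-0.4, 0.4, 0.5]
gripper_width: 0.564
t: 3.77
eef_pos: [0.4753, -0.121, 0.0314]
tool_rot: [-0.001, 0.954, 0.299, -0.002]
contact_force: [-0.9, 0.4, 0.5]
gripper_width: 0.566
```

View pics/z4.png

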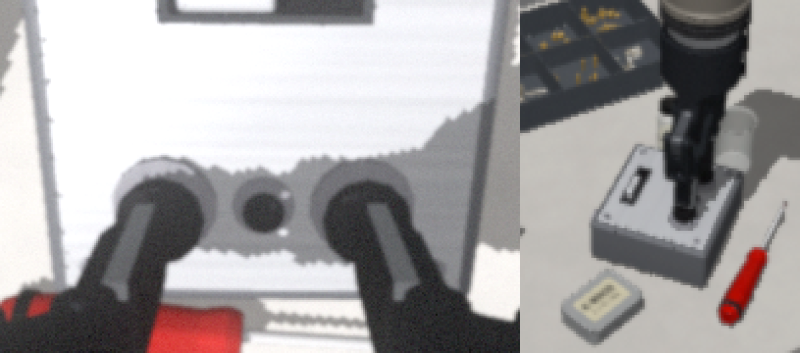

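```bash
python3 -m handwheel '[0.1,0,-0.3,0,0,0,0.57,0.1,0,-0.3,0,0,0,0.57]'; python3 -m handwheel '[0,0,-0.2,0,0,0,0.57,0,0,-0.2,0,0,0,0.57]'; python3 -m handwheel '[0,0,-0.2,0,0,0,0.57,0,0,-0.2,0,0,0,0.57]'
```

```text
t: 4.03
eef_pos: [0.4766, -0.121, 0.0285]
tool_rot: [-0.001, 0.954, 0.299, -0.002]
contact_force: [-0.7, 0.5, 0.2]
gripper_width: 0.569
t: 4.2
eef_pos: [0.4768, -0.1211, 0.0265]
tool_rot: [-0.001, 0.954, 0.299, -0.002]
contact_force: [-0.3, 0.1, 2.4]
gripper_width: 0.571
t: 4.37
eef_pos: [0.4768, -0.1211, 0.0246]
tool_rot: [-0.001, 0.954, 0.299, -0.002]
contact_force: [-0.9, 0.4, 3.6]
gripper_width: 0.573
```

Contact started at about 0.027, as expected. Now I'll press to the stops.

```bash
python3 -m handwheel '[0,0,-0.2,0,0,0,0.57,0,0,-0.4,0,0,0,0.57,0,0,-0.4,0,0,0,0.57]'; python3 -m handwheel '[0,0,-0.15,0,0,0,0.57,0,0,-0.15,0,0,0,0.57]'
```

```text
t: 4.62
eef_pos: [0.4769, -0.1211, 0.0214]
tool_rot: [-0.001, 0.954, 0.299, -0.002]
contact_force: [-3.8, 0.1, 12.6]
gripper_width: 0.574
t: 4.78
eef_pos: [0.4769, -0.1212, 0.0212]
tool_rot: [-0.0, 0.954, 0.299, -0.002]
contact_force: [-5.7, 1.7, 19.3]
gripper_width: 0.573
```

Now at the stop (stiff, 19 N). I'll push a little harder, hold for about 2.5 s and look.

```bash
python3 -m handwheel '[0,0,-0.25,0,0,0,0.57,0,0,-0.25,0,0,0,0.57,0,0,-0.25,0,0,0,0.57,0,0,-0.25,0,0,0,0.57,0,0,-0.25,0,0,0,0.57,0,0,-0.25,0,0,0,0.57,0,0,-0.25,0,0,0,0.57,0,0,-0.25,0,0,0,0.57]';python3 -m handwheel '[0,0,-0.25,0,0,0,0.57,0,0,-0.25,0,0,0,0.57,0,0,-0.25,0,0,0,0.57,0,0,-0.25,0,0,0,0.57,0,0,-0.25,0,0,0,0.57,0,0,-0.25,0,0,0,0.57,0,0,-0.25,0,0,0,0.57,0,0,-0.25,0,0,0,0.57]'; python3 - <<'E'
from h import *
im=read_camera("wrist")[100:310,100:405,::-1];s=read_camera("scene")[130:260,240:350,::-1]
a=cv2.convertScaleAbs(cv2.resize(im,(512,353),interpolation=3),alpha=1.3);b=cv2.resize(s,(280,353),interpolation=3)
cv2.imwrite("pics/z5.png",np.hstack([a,b]))
E
```

```text
t: 5.45
eef_pos: [0.477, -0.1212, 0.021]
tool_rot: [-0.0, 0.954, 0.299, -0.002]
contact_force: [-9.9, 1.0, 32.2]
gripper_width: 0.569
t: 6.12
eef_pos: [0.477, -0.1212, 0.021]
tool_rot: [0.0, 0.954, 0.299, -0.002]
contact_force: [-10.9, 1.4, 34.5]
gripper_width: 0.568
```

View pics/z5.png

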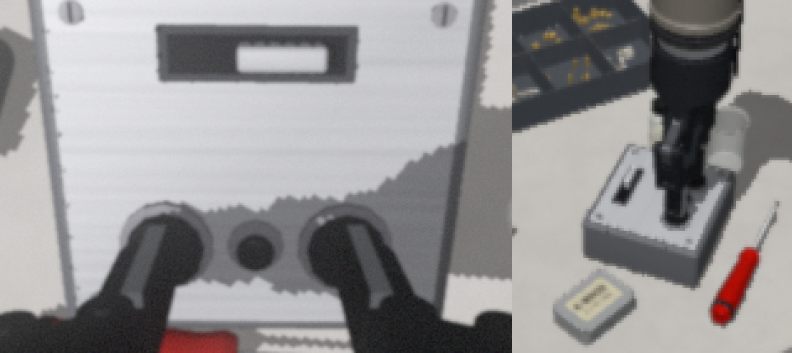

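The tab has moved about three quarters of the way (crop columns 237–327, slot to about 350). I'll hold longer.

```bash
cat > tab.py <<'E'
from h import *
im=read_camera("wrist");r=im[127:137,190:320].max(2).mean(0);b=np.where(r>150)[0]+190
print("profile",r[::4].astype(int).tolist())
E
python3 tab.py; python3 -m handwheel '[0,0,-0.25,0,0,0,0.57,0,0,-0.25,0,0,0,0.57,0,0,-0.25,0,0,0,0.57,0,0,-0.25,0,0,0,0.57,0,0,-0.25,0,0,0,0.57,0,0,-0.25,0,0,0,0.57,0,0,-0.25,0,0,0,0.57,0,0,-0.25,0,0,0,0.57]'; python3 tab.py; python3 -m handwheel '[0,0,-0.25,0,0,0,0.57,0,0,-0.25,0,0,0,0.57,0,0,-0.25,0,0,0,0.57,0,0,-0.25,0,0,0,0.57,0,0,-0.25,0,0,0,0.57,0,0,-0.25,0,0,0,0.57,0,0,-0.25,0,0,0,0.57,0,0,-0.25,0,0,0,0.57]'; python3 tab.py;python3 -m handwheel '[0,0,-0.25,0,0,0,0.57,0,0,-0.25,0,0,0,0.57,0,0,-0.25,0,0,0,0.57,0,0,-0.25,0,0,0,0.57,0,0,-0.25,0,0,0,0.57,0,0,-0.25,0,0,0,0.57,0,0,-0.25,0,0,0,0.57,0,0,-0.25,0,0,0,0.57]'; python3 tab.py
```

```text
profile [172, 100, 78, 59, 59, 59, 58, 57, 56, 55, 54, 55, 55, 93, 154, 154, 153, 154, 152, 152, 151, 151, 148, 149, 147, 147, 137, 53, 49, 60, 76, 153, 156]
t: 6.93
eef_pos: [0.477, -0.1213, 0.021]
tool_rot: [0.001, 0.954, 0.299, -0.002]
contact_force: [-10.9, 1.7, 33.7]
gripper_width: 0.57
profile [172, 97, 77, 59, 59, 57, 56, 56, 56, 55, 54, 54, 54, 53, 55, 144, 152, 152, 153, 151, 151, 151, 150, 150, 148, 148, 145, 146, 99, 54, 73, 153, 156]
t: 7.65
eef_pos: [0.477, -0.1213, 0.021]
tool_rot: [0.001, 0.954, 0.299, -0.003]
contact_force: [-10.2, 1.9, 35.5]
gripper_width: 0.571
profile [172, 96, 77, 60, 59, 58, 57, 56, 56, 55, 54, 54, 54, 53, 55, 144, 152, 152, 152, 151, 152, 150, 150, 149, 148, 148, 145, 146, 99, 54, 72, 153, 156]
t: 8.37
eef_pos: [0.477, -0.1213, 0.021]
tool_rot: [0.002, 0.954, 0.299, -0.003]
contact_force: [-10.1, 2.3, 34.0]
gripper_width: 0.57
profile [172, 95, 77, 60, 58, 58, 56, 56, 55, 55, 54, 54, 53, 54, 53, 145, 151, 152, 153, 151, 151, 150, 150, 149, 148, 148, 146, 146, 99, 54, 73, 153, 156]
```

The tab has stopped (same profile over 1.4 s) about 10 mm past the slot's centre, which is the end stop. Now lift off slowly, then clear.

```bash
python3 -m handwheel '[0,0,0.3,0,0,0,0.57,0,0,0.6,0,0,0,0.57,0,0,1,0,0,0,0.57,0,0,2,0,0,0,0.57,0,0,4,0,0,0,0.57,0,0,7,0,0,0,0.57,0,0,10,0,0,0,0.57,0,0,13,0,0,0,0.57]'; python3 -m handwheel '[-3,-6,3,0,0,0,0.57,-3,-12,3,0,0,0,0.57,-3,-12,3,0,0,0,0.57,-3,-12,3,0,0,0,0.57,-3,-12,3,0,0,0,0.57,-3,-12,3,0,0,0,0.57]'; python3 - <<'E'
from h import *
im=read_camera("top");cv2.imwrite("pics/top9.png",im[...,::-1])
for c,a in dark(im,(262,175,315,235)): print(c,a,cast("top",c,.061).round(4))
a=[cv2.resize(x[165:265,235:350],(400,348),interpolation=3) for x in (cv2.imread("pics/top0.png"),im[...,::-1])]
cv2.imwrite("pics/z9.png",np.hstack(a))
E
```

```text
t: 9.08
eef_pos: [0.4765, -0.1212, 0.1525]
tool_rot: [0.002, 0.954, 0.299, -0.003]
contact_force: [0.3, -0.7, -0.4]
gripper_width: 0.572
t: 9.58
eef_pos: [0.4464, -0.2408, 0.1825]
tool_rot: [0.001, 0.954, 0.299, -0.003]
contact_force: [-0.5, 0.6, -1.2]
gripper_width: 0.573
[275. 196.] 33 [ 0.516  -0.0758  0.061 ]
[301.25       204.61538462] 52 [ 0.4922 -0.1452  0.061 ]
[284.43859649 216.8245614 ] 57 [ 0.4604 -0.0998  0.061 ]
```

View pics/z9.png

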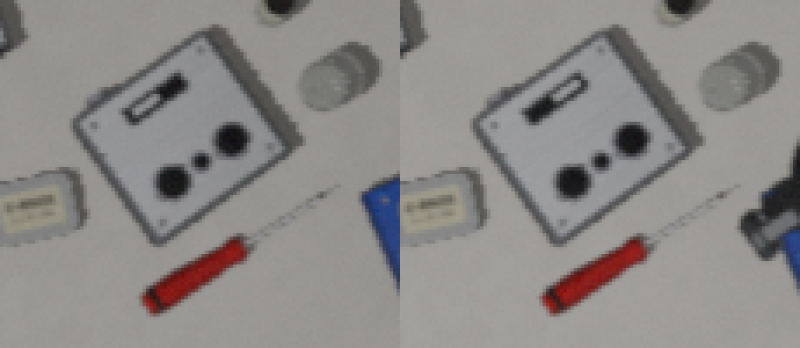

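```bash
python3 -c "
from station import *
print(get_obs()['contact_force'],hand_in())"
```

```text
the job is handed in; nothing more can be done
[-0.33759481 -0.19223155  0.65535435] None
```

The job is done and handed in after about 9.6 s of robot time. I pressed both large buttons of the larger grey box to their stops together at about 34 N total and held them for about 3.5 s. I then lifted straight off and moved the arm clear.

**Tab:** In the wrist camera it had stopped about 10 mm past the slot's centre. It stayed there through the last 1.4 s of the hold. The final top view also shows it at the far end.

**Buttons and box:** In the final top view both large buttons are within 0.1 px of where they started. They look fully up and the box looks unmoved. No contact with the small middle button was seen, though I could not read its joint directly.

**Surroundings:** The screwdriver, the beaker and the visible parts of the tin and vial look unmoved in the final view. The force reading at hand-in was under 1 N, so the robot is touching nothing.

**Disagreement:** The real fingertips sat about 34–36 mm behind the reported tool point. I found the buttons by force in small steps, and contact came at a tool height of about 0.027 m instead of 0.061 m.

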